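Take the dried sample pan out of the moisture analyser

TASK

The moisture analyser has finished drying: gently swing its hood right up and leave it standing open, then take the pan lifter by its grip, lift the sample pan off its support on the lifter and hold it up for inspection. Finish while still holding the lifter by its grip, level and still, with the pan lying in its ring at least 10 cm above where it sat and touching nothing else of the analyser. The pan is hot, so never touch the pan itself; keep it level all the way and leave the bottle, the jar and the stack of clean pans where they are.

Things in the scene. Friction and masses are not known exactly. Their poses are not given: they have to be found in the camera images.
- analyser: Bench moisture analyser, fixed, light grey, 350 mm deep (its x) by 205 mm wide (its y), dark sloping control panel in front, hood behind. Origin: centre of its underside on the bench; x points from the front to the back, y left seen from the front, z up. The panel rises from about 45 mm above the bench in front to 80 mm at the hood; the hood's front wall is at x = -90 mm.
- hood (a joint): Angle of the hood about its hinge: 0 = shut, grows as the front edge swings up and back, 1.45 rad = stop, standing almost upright; right up means more than 1.25 rad. The hood is a hollow light grey shell 215 mm long, 205 mm wide, 55 mm high, 0.38 kg. A stiff hinge holds it at whatever angle it is left; about 4 N at the bar moves it.
- hood_hinge (a point): A point on the hood's hinge line: middle of the hood's lower rear edge, on the analyser at x = +125 mm, y = 0, z = 85 mm. The hinge line runs along the analyser's y.
- hood_bar (a point): Centre of the hood's handle: round black bar, 12 mm diameter, 110 mm long along the analyser's y, on 9 mm posts 50 mm either side of its centre. Hood shut: 251 mm in front of the hinge line, 30 mm above it (115 mm above the bench), 30 mm clear gap to the hood's front wall, about 45 mm above the panel. It swings with the hood and, being round, can turn between the fingers.
- pan_seat (a point): Centre of the cross-shaped pan support's top, on the analyser at x = +30 mm, y = 0, 82 mm above the bench; its arms reach 35 mm. It stands in the open chamber under the hood: floor 70 mm and rim 85 mm above the bench, inside x -82 to +100 mm, y -90 to +90 mm of the analyser. Three low rests (81.5 mm above the bench) carry the lifter.
- lifter: Loose pan lifter, about 70 g: flat steel ring (112 mm outside, 90 mm inside diameter, 4 mm thick) with a black grip standing up at its front. Origin: centre of the ring at its underside; z up, grip towards -x. It lies level in the chamber around the pan support, 4 mm below the pan's flange; raised straight up it picks up the pan. Raise it 20 mm or more before moving it sideways.
- lifter_grip (a point): Point to grasp on the lifter: in the middle of its grip, a black block 36 mm long (lifter x), 14 mm wide (lifter y), 34 mm high. The point is 87 mm in front of the ring's centre, 22 mm above the ring's underside, 12 mm below the grip's top. Grasp across the 14 mm width from above; the chamber floor is 33 mm below, and 60 mm to each side are free.
- pan: Loose round sample pan of bright steel, about 35 g, 10 mm high: body 86 mm in diameter, flange 100 mm around its top, pale pad inside. Origin: centre of its underside; z up. At the start it sits on the pan support, its body inside the lifter's ring with 2 mm clearance all round. Lying in the lifter's ring its origin is 3.5 mm below the lifter's.
- reagent: Bystander: amber glass reagent bottle, 80 mm in diameter, 165 mm high, standing beside the analyser. Origin: centre of its underside.
- jar: Bystander: white sample jar with lid, 64 mm in diameter, 75 mm high, standing beside the analyser. Origin: centre of its underside.
- pan_stack: Bystander: nested stack of clean pans, 92 mm in diameter, 28 mm high, standing beside the analyser. Origin: centre of its underside.

How it is judged:
On the way, in this order (a step that is already met when the one before it is completed fails the run):
1. the hood stands right up (more than 1.25 rad) with the pan still on its support (value of joint hood above 1.25 rad and height (world z) of pan below 0.09 m), for 0.2 s.
2. the lifter, gripped in the fingers, has raised the pan clear of its support (height (world z) of pan above 0.105 m and horizontal distance between pan and lifter below 0.006 m and contact force between the fingers and lifter above 1 N and contact force between pan and analyser below 0.05 N), for 0.2 s.
At the end, for the whole second after the job is handed in: The hood still stands up (more than 1.2 rad); the fingers hold the lifter, the pan lies in its ring (centres within 6 mm), level within 0.15 rad, its underside more than 172 mm above the bench (9 cm above its seat), still (under 20 mm/s), and neither pan nor lifter touches the analyser or its hood (value of joint hood above 1.2 rad and height (world z) of pan above 0.172 m and height (world z) of lifter above 0.17 m and angle between pan's own z axis and vertical below 0.15 rad and horizontal distance between pan and lifter below 0.006 m and distance between pan and lifter below 0.008 m and contact force between the fingers and lifter above 1 N and contact force between each of lifter, pan and analyser below 0.05 N and linear speed of pan below 0.02 m/s and angular speed of pan below 0.2 rad/s); the arm keeps its last pose, push and grip.
It fails at once if the fingers or the arm touch the hot pan (contact force between any of the fingers, the arm and pan above 0.3 N).
It fails at once if the pan is tipped by more than 0.3 rad (angle between pan's own z axis and vertical above 0.3 rad).
It fails at once if the hood is flung (faster than 4 rad/s) (velocity of joint hood above 4 rad/s or velocity of joint hood below -4 rad/s).
It fails at once if the bottle, the jar or the stack of pans is moved by more than 30 mm (distance of any of reagent, jar, pan_stack from where it was at the start of the episode above 0.03 m).
It also fails if it takes over 56 s, if anything falls off the work surface, if the arm or the gripper's body presses on something with over 40 N, if the wrist force passes 120 N, or if a joint passes its speed limit or range.

ROBOT

A 6-joint arm with a two-finger parallel gripper is mounted at the origin on the work surface. World frame = base frame: x ahead of the robot, y to its left, z up, the work surface at z = 0. Lengths are in m, angles in rad, forces in N, time in s.
With the tool pointing down it reaches from about 0.3 to 0.875 m from the base axis. Payload 6.4 kg.
Tool frame: the origin (TCP) lies between the finger pads; the fingertips stand 8 mm ahead of it and the grasp point (between the pads) lies 11 mm behind it; z points along the fingers, y is the direction in which the jaws open and shut (so a half turn about z gives the same grasp; the last joint's range is limited). The gripper opens to 85 mm and grips with 20 to 120 N. Pads are 22 mm wide; open, the fingers measure 114 mm over their backs; the gripper's body (76 mm by 85 mm) begins 54 mm behind the grasp point. The pads swing forward as they close: fully open they stand 13 mm farther back than shut.
Start: joints at [0.966, 0.181, 1.607, -0, 1.354, -0.206], TCP at [0.223, 0.53, 0.239] pointing down, gripper open.
Joint ranges: [-2.99, 2.99], [-0.89, 2.07], [0.3, 2.58], [-1.14, 4.28], [0, 2.63], [-3.12, 3.12]. Speed limits (rad/s): [2.57, 2.57, 3.01, 3.14, 3.14, 3.14].

INTERFACE

Orientations are given as a unit quaternion [w, x, y, z].
In Python, from bench import monitor, viewer, workorder, spotter gives the robot as it stands. The module is installed in compiled form; this text tells all that it offers.
- The arm moves only by the tool move_arm, never from a script. Its argument "motion" is a list of rows, each a list of 3 entries, a list of its own where there are three numbers: the shift along the tool's x, y, z in units of 60 mm (1.0 is 60 mm), then the turn, a rotation vector about the tool's x, y, z in units of 8 degrees (1.0 is 8 degrees), then the opening in per cent of the stroke, from 0 (shut) to 100 (fully open). In form: [[[dx, dy, dz], [rx, ry, rz], grip], ...]. A call has 1 to 10 rows; each row is the pose to reach, as a shift and turn from the pose commanded when the call began, along the tool's axes at that moment; what a row does not reach only later rows make up. A row lasts 1/8 s, in which the tool goes at most 62.5 mm and 10.7 degrees, less where a joint would pass 70% of its speed; a pose out of reach is approached as far as the arm can. A call with a gripper value outside its range is refused whole. The fingers move at their own pace and stop on an object; the grip force is fixed at half the most. Time passes only in rows, so rows that repeat a pose let the fingers close. It gives the time, the measured TCP pose, the force and the opening at its end, in the units of the state.
- monitor.get_obs(): the state, without advancing time (a new reading comes with each control period).
- viewer.camera(name): name is "scene" or "side" or "wrist"; returns the picture (400x640x3 uint8, blue, green, red); there is no depth.
- viewer.calibration(name): a dict with "fovy" (degrees; the focal length in pixels is half the picture's height over the tangent of half this angle, whatever the lens; pixels are square), "cx", "cy" (the principal point, pixels), "extrinsics" (4x4, takes a point from camera to world coordinates). Camera axes: x right, y down, z forward; pixel columns grow to the right and rows downward; lengths in m; the calibration is good to about 2 mm. A picture is of the moment at which its call begins: read the wrist's pose just before it. calibration takes no time and is no camera call; for the wrist camera it gives the pose at the moment of the call.
- workorder.hand_in(): hands the job in, once; it reports no verdict.
Trained networks look in the newest picture that a camera, given by its name, has taken for a name from the list of things; names that differ only in an ending like _2 or _b are one class to them, and where a whole thing is asked for, a point or a joint stands for the part that bears it (a point fixed in the world has none). Each returns a list of dicts, best first, with "score" (0 to 1); they miss things now and then, are a little off and sometimes report something else, mostly with a low value. They report only what shows in the picture. A call takes as long as a camera call.
- spotter.search_frame(camera, name): "centre" ([column, row] as shares, 0 to 1, of the picture: columns of its width, rows of its height, amid what is visible of it).
- spotter.outline_of(camera, name): "region" (400x640 bool, what is visible of it) and "centre" ([column, row] as shares, 0 to 1, of the picture: columns of its width, rows of its height, amid what is visible of it).
The state is a dict: "time_s": time; "q": joint angles; "dq": joint speeds; "joint_efforts": joint torques, N m; "eef_pos": TCP position; "eef_rot": TCP orientation; "wrist_force": force on the tool from outside, world axes, zero at the start; "torque": the same for the moment, N m; "opening": opening from 0.0 (shut) to 1.0 (fully open).
Only numpy, scipy, OpenCV 4.12 (cv2) and the standard library are available. Lean on these libraries where they do the work, as an engineer would, in place of code of your own. Each camera call takes 0.05 s, during which the arm holds its last target. There are 200 camera calls.

## Working session

There is one attempt and no reset: what is moved stays moved. The work goes in short steps, Python scripts to look and compute and a tool call to move; the robot and the scene stay as the last step left them, time stands still between calls to the robot, and variables do not carry over. Pictures are saved under pics/ and viewed, about 8 in all and at most 12, crops included, and the job is handed in when it is done.

Besides the shell and the picture viewer there is one more tool, called by a JSON object that holds its "op" and its "data", one argument or row to a line. move_arm: Moves the arm, as the interface text tells. Its arguments: {"type":"object","properties":{"motion":{"type":"array","items":{"type":"array"}}},"required":["motion"]}

```bash
mkdir -p pics
cat > h.py <<'E'
import numpy as np,cv2
from bench import monitor, viewer, workorder, spotter
from scipy.spatial.transform import Rotation as R
def snap(c,n=None):
    im=viewer.camera(c)
    if n: cv2.imwrite(f'pics/{n}.png',im)
    return im
def ray(c,u,v):
    k=viewer.calibration(c); f=200/np.tan(np.radians(k['fovy'])/2); E=np.array(k['extrinsics'])
    d=E[:3,:3]@np.array([(u-k['cx'])/f,(v-k['cy'])/f,1]); return E[:3,3],d/np.linalg.norm(d)
def atz(c,u,v,z):
    o,d=ray(c,u,v); return o+d*(z-o[2])/d[2]
def proj(c,p):
    k=viewer.calibration(c); f=200/np.tan(np.radians(k['fovy'])/2); E=np.array(k['extrinsics'])
    q=(np.atleast_2d(p)-E[:3,3])@E[:3,:3]; return q[:,:2]/q[:,2:]*f+[k['cx'],k['cy']]
E
python3 - <<'E'
from h import *
np.set_printoptions(precision=3,suppress=True)
o=monitor.get_obs(); print(o)
a=snap('scene','s0'); b=snap('side','d0')
for c in('scene','side'):
    k=viewer.calibration(c);print(c,k['fovy'],np.array(k['extrinsics']))
    for n in('analyser','hood_bar','hood','reagent','jar','pan_stack'):
        r=spotter.search_frame(c,n); print(n,[(x['score'],np.array(x['centre'])*[640,400]) for x in r[:2]])
E
```

```text
{'time_s': 0.0, 'q': array([ 0.966,  0.182,  1.608, -0.   ,  1.354, -0.206]), 'dq': array([ 0.001,  0.002,  0.   ,  0.002,  0.   , -0.001]), 'joint_efforts': array([  0.   , -44.488, -35.133,  -0.   ,   0.009,   0.   ]), 'eef_pos': array([0.223, 0.529, 0.238]), 'eef_rot': array([-0.   ,  0.198,  0.98 , -0.001]), 'wrist_force': array([ 1.091, -0.466,  0.307]), 'torque': array([-0.   ,  0.027,  0.035]), 'opening': 0.9995073877881842}
scene 49.417566914528074 [[ 0.101  0.828 -0.551  1.201]
 [ 0.995 -0.091  0.044  0.002]
 [-0.014 -0.553 -0.833  1.063]
 [ 0.     0.     0.     1.   ]]
analyser [(0.68, array([350.912, 213.   ]))]
hood_bar [(0.72, array([344.512, 200.2  ]))]
hood [(0.95, array([347.584, 198.4  ]))]
reagent [(0.68, array([255.872, 212.4  ]))]
jar [(0.62, array([287.104, 268.   ]))]
pan_stack [(0.63, array([435.008, 209.92 ]))]
side 54.295263098438845 [[-0.958 -0.199  0.207  0.402]
 [-0.287  0.685 -0.669  0.622]
 [-0.009 -0.7   -0.714  0.673]
 [ 0.     0.     0.     1.   ]]
analyser [(0.66, array([314.496, 230.28 ]))]
hood_bar [(0.63, array([310.528, 213.72 ])), (0.21, array([314.176, 229.08 ]))]
hood [(0.94, array([311.488, 210.4  ]))]
reagent [(0.71, array([340.672, 141.   ]))]
jar [(0.54, array([275.008, 158.4  ]))]
pan_stack [(0.67, array([264.32, 347.32]))]
```

View pics/s0.png

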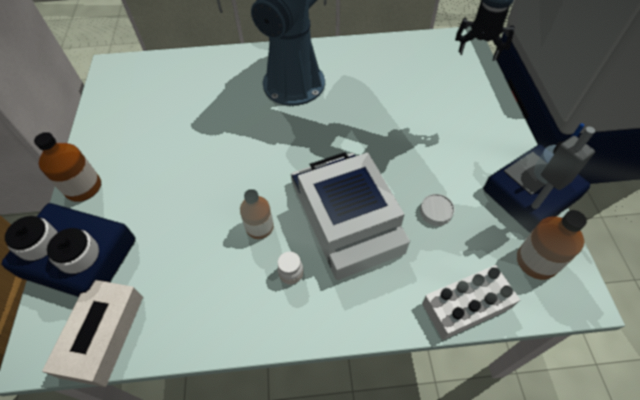

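View pics/d0.png

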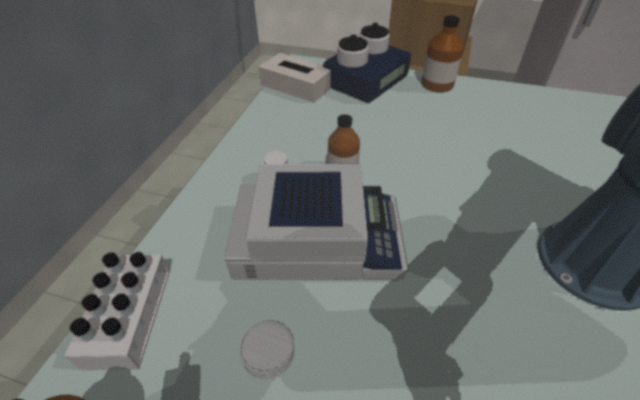

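```bash
cat > fit.py <<'E'
from h import *
from scipy.optimize import minimize
np.set_printoptions(precision=4,suppress=True)
M={}
for c in('scene','side'):
    snap(c); M[c]=spotter.outline_of(c,'hood')[0]['region']; A=spotter.outline_of(c,'analyser'); 
    print(c,M[c].sum(),[ (a['score'],a['region'].sum()) for a in A[:1]])
B=np.array([[x,y,z] for x in(-.09,.125) for y in(-.1025,.1025) for z in(.085,.14)])
def W(p,B): 
    r=R.from_euler('z',p[2]); return r.apply(B)+[p[0],p[1],0]
def cost(p,cs=('scene','side')):
    t=0
    for c in cs:
        S=4; h=cv2.convexHull(((proj(c,W(p,B))*S)).astype(np.float32)).astype(np.int32)
        m=np.zeros((400*S,640*S),np.uint8); cv2.fillConvexPoly(m,h,1)
        m=cv2.resize(m.astype(np.float32),(640,400),interpolation=cv2.INTER_AREA)
        k=M[c].astype(float); t+=np.abs(m-k).sum()/k.sum()
    return t
for cs in (('scene','side'),('scene',),('side',)):
    u=atz('scene',352,196,.14); best=None
    for y0 in(-.3,0,.3):
        p0=np.array([u[0],u[1],y0])
        r=minimize(cost,p0,args=(cs,),method='Nelder-Mead',options=dict(initial_simplex=[p0,p0+[.03,0,0],p0+[0,.03,0],p0+[0,0,.2]],xatol=1e-4,fatol=1e-5))
        if best is None or r.fun<best.fun: best=r
    print(cs,best.x,best.fun)
    if len(cs)==2: p=best.x
for n,P in dict(bar=[-.126,0,.115],hinge=[.125,0,.085],grip=[.03-.087,0,.1035]).items():
    print(n,W(p,np.array([P])))
ims=[]
for c in('scene','side'):
    im=snap(c); 
    cn=spotter.outline_of(c,'hood')[0]['region'].astype(np.uint8)
    for q in proj(c,W(p,np.vstack([B,[[-.126,-.055,.115],[-.126,.055,.115],[-.175,-.1025,.0],[-.175,.1025,0]]]))): cv2.circle(im,tuple(int(round(v)) for v in q),1,(0,0,255),-1)
    a=im[130:310,210:450]; ims.append(cv2.resize(a,None,fx=2.2,fy=2.2))
cv2.imwrite('pics/fit.png',np.vstack(ims)[:,:]) ; cv2.imwrite('pics/fit.png',cv2.resize(np.hstack(ims),(800,300)))
for n,z in(('reagent',.08),('jar',.04),('pan_stack',.014)):
  for c in('scene','side'):
    r=spotter.search_frame(c,n); 
    if r: print(n,c,atz(c,*(np.array(r[0]['centre'])*[640,400]),z))
E
python3 fit.py
```

```text
scene 6844 [(0.58, np.int64(9862))]
side 10932 [(0.9, np.int64(18052))]
('scene', 'side') [0.5686 0.1137 0.284 ] 0.11342773511637638
('scene',) [0.5694 0.114  0.2813] 0.0460531122150789
('side',) [0.5671 0.1124 0.2762] 0.06058475118916941
bar [[0.4476 0.0784 0.115 ]]
hinge [[0.6886 0.1487 0.085 ]]
grip [[0.5139 0.0978 0.1035]]
reagent scene [ 0.5827 -0.1272  0.08  ]
reagent side [ 0.5858 -0.1448  0.08  ]
jar scene [ 0.7277 -0.0522  0.04  ]
jar side [ 0.7492 -0.0831  0.04  ]
pan_stack scene [0.5766 0.3742 0.014 ]
pan_stack side [0.5875 0.3706 0.014 ]
```

View pics/fit.png

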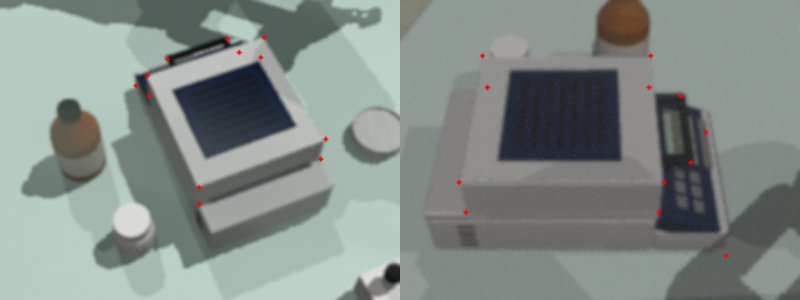

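```bash
cat >> h.py <<'E'
def down(head): # tool down, tool y at world heading head
    y=np.array([np.cos(head),np.sin(head),0]); z=np.array([0,0,-1.]); return R.from_matrix(np.column_stack([np.cross(y,z),y,z]))
def rows(pts,head=None,p0=None):
    o=monitor.get_obs(); q=o['eef_rot']; R0=R.from_quat([q[1],q[2],q[3],q[0]]); p0=o['eef_pos'] if p0 is None else np.array(p0)
    print('at',o['eef_pos'].round(4),R0.as_matrix()[:,1].round(3),'F',o['wrist_force'].round(1),'t',o['time_s'],o['opening'])
    rv=(R0.inv()*down(head)).as_rotvec()/np.radians(8) if head is not None else np.zeros(3)
    for p in pts: print((R0.inv().apply(np.array(p)-p0)/.06).round(3).tolist(),rv.round(2).tolist())
E
python3 -c "
from h import *
rows([[.448,.078,.21]],.281)"
```

```text
at [0.2233 0.5299 0.2393] [0.388 0.922 0.   ] F [-0.7 -0.7  0.3] t 1.5 0.9990725579041606
[-6.376, -5.486, 0.489] [0.0, 0.0, 6.38]
```

{"op": "move_arm", "data": {
  "motion": [
    [[-6.376,-5.486,0.489],[0,0,6.38],40],
    [[-6.376,-5.486,0.489],[0,0,6.38],40],
    [[-6.376,-5.486,0.489],[0,0,6.38],40],
    [[-6.376,-5.486,0.489],[0,0,6.38],40],
    [[-6.376,-5.486,0.489],[0,0,6.38],40],
    [[-6.376,-5.486,0.489],[0,0,6.38],40],
    [[-6.376,-5.486,0.489],[0,0,6.38],40],
    [[-6.376,-5.486,0.489],[0,0,6.38],40],
    [[-6.376,-5.486,0.489],[0,0,6.38],40],
    [[-6.376,-5.486,0.489],[0,0,6.38],40]
  ]
}}

```text
time_s: 2.75
eef_pos: [0.4478, 0.0779, 0.2098]
eef_rot: [-0.0, 0.602, 0.799, -0.0]
wrist_force: [0.6, -0.1, 0.1]
opening: 0.402
```

Run:
```python
from h import *
rows([[.448,.078,.104]],.281)
im=snap('wrist','w1')
for z in(.115,):
  for y in(-.055,0,.055):
    q=proj('wrist',[.448-.277*y,.078+.961*y,z])[0]; print(q);
```

```text
at [0.4478 0.0779 0.2098] [ 0.961  0.276 -0.001] F [ 0.6 -0.1  0.1] t 2.75 0.4019081995283711
[-0.001, 0.004, 1.763] [-0.0, -0.0, -0.01]
[327.67764672 269.38142001]
[327.82318113 205.43329557]
[327.98843926 132.81853274]
```

View pics/w1.png

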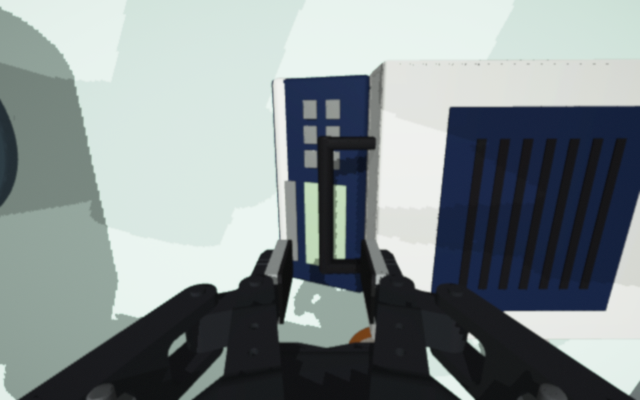

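The bar shows upright at column 326, rows 138–270, against a predicted 328 and 133–269, so the estimate is good to about 1.5 mm.

{"op": "move_arm", "data": {
  "motion": [
    [[0,-0.02,0.5],[0,0,0],36],
    [[0,-0.02,1.0],[0,0,0],36],
    [[0,-0.02,1.4],[0,0,0],36],
    [[0,-0.02,1.76],[0,0,0],36],
    [[0,-0.02,1.76],[0,0,0],36],
    [[0,-0.02,1.76],[0,0,0],0],
    [[0,-0.02,1.76],[0,0,0],0],
    [[0,-0.02,1.76],[0,0,0],0],
    [[0,-0.02,1.76],[0,0,0],0],
    [[0,-0.02,1.76],[0,0,0],0]
  ]
}}

```text
time_s: 4.05
eef_pos: [0.4467, 0.0795, 0.1049]
eef_rot: [-0.0, 0.6, 0.8, 0.001]
wrist_force: [-2.1, 5.9, 7.2]
opening: 0.112
```

Run:
```python
from h import *
h=np.array([.6886,.1487,.085]); r=np.hypot(.251,.03); a0=np.arctan2(.03,.251); d=np.array([np.cos(.281),np.sin(.281),0])
P=[h-d*r*np.cos(a0+t)+[0,0,r*np.sin(a0+t)]-[0,0,.011] for t in np.linspace(0,1.4,21)]
rows(P,p0=P[0])
```

```text
at [0.4467 0.0795 0.1049] [0.96  0.279 0.001] F [-2.1  5.9  7.2] t 4.05 0.11245722610251946
[0.0, 0.0, 0.0] [0.0, 0.0, 0.0]
[0.0, 0.046, -0.291] [0.0, 0.0, 0.0]
[0.001, 0.111, -0.579] [0.0, 0.0, 0.0]
[0.001, 0.197, -0.861] [0.0, 0.0, 0.0]
[0.001, 0.302, -1.136] [0.0, 0.0, 0.0]
[0.002, 0.427, -1.404] [0.0, 0.0, 0.0]
[0.002, 0.569, -1.662] [0.0, 0.0, 0.0]
[0.002, 0.73, -1.909] [0.0, 0.0, 0.0]
[0.002, 0.907, -2.145] [0.0, 0.0, 0.0]
[0.002, 1.1, -2.367] [0.0, 0.0, 0.0]
[0.002, 1.308, -2.576] [0.0, 0.0, 0.0]
[0.002, 1.531, -2.77] [0.0, 0.0, 0.0]
[0.002, 1.766, -2.947] [0.0, 0.0, 0.0]
[0.002, 2.014, -3.108] [0.0, 0.0, 0.0]
[0.002, 2.272, -3.25] [0.0, 0.0, 0.0]
[0.001, 2.539, -3.375] [0.0, 0.0, 0.0]
[0.001, 2.814, -3.48] [0.0, 0.0, 0.0]
[0.001, 3.096, -3.566] [0.0, 0.0, 0.0]
[0.0, 3.384, -3.632] [0.0, 0.0, 0.0]
[0.0, 3.675, -3.678] [0.0, 0.0, 0.0]
[-0.0, 3.969, -3.703] [0.0, 0.0, 0.0]
```

{"op": "move_arm", "data": {
  "motion": [
    [[0,0.046,-0.29],[0,0,0],0],
    [[0,0.11,-0.58],[0,0,0],0],
    [[0,0.2,-0.86],[0,0,0],0],
    [[0,0.3,-1.136],[0,0,0],0],
    [[0,0.427,-1.404],[0,0,0],0],
    [[0,0.57,-1.66],[0,0,0],0],
    [[0,0.73,-1.91],[0,0,0],0],
    [[0,0.907,-2.145],[0,0,0],0],
    [[0,1.1,-2.367],[0,0,0],0],
    [[0,1.308,-2.576],[0,0,0],0]
  ]
}}

```text
time_s: 5.3
eef_pos: [0.5181, 0.1003, 0.2592]
eef_rot: [-0.004, 0.6, 0.8, -0.003]
wrist_force: [-17.2, 0.6, 10.9]
opening: 0.111
```

Run:
```python
from h import *
h=np.array([.6886,.1487,.085]); r=np.hypot(.251,.03); a0=np.arctan2(.03,.251); d=np.array([np.cos(.281),np.sin(.281),0])
P=[h-d*r*np.cos(a0+t)+[0,0,r*np.sin(a0+t)]-[0,0,.011] for t in np.linspace(.7,1.4,11)]
print(P[0]);rows(P,p0=P[0])
snap('side','d2')
```

```text
[0.52272267 0.10082161 0.25864391]
at [0.5181 0.1003 0.2592] [ 0.96   0.279 -0.011] F [-17.2   0.6  10.9] t 5.3 0.11099087586291129
[0.0, 0.0, 0.0] [0.0, 0.0, 0.0]
[0.0, 0.22, -0.196] [0.0, 0.0, 0.0]
[0.0, 0.454, -0.376] [0.0, 0.0, 0.0]
[0.0, 0.699, -0.54] [0.0, 0.0, 0.0]
[0.0, 0.955, -0.686] [0.0, 0.0, 0.0]
[0.0, 1.221, -0.813] [0.0, 0.0, 0.0]
[0.0, 1.495, -0.922] [0.0, 0.0, 0.0]
[-0.0, 1.776, -1.011] [0.0, 0.0, 0.0]
[-0.0, 2.063, -1.081] [0.0, 0.0, 0.0]
[-0.001, 2.353, -1.13] [0.0, 0.0, 0.0]
[-0.001, 2.647, -1.158] [0.0, 0.0, 0.0]
```

View pics/d2.png

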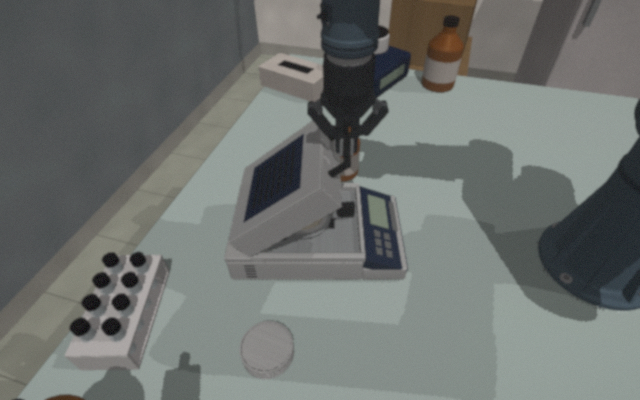

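The hood is held at about 0.7 rad, and the black lifter grip shows at (347, 210). I'll carry on along the arc.

{"op": "move_arm", "data": {
  "motion": [
    [[0,0.22,-0.196],[0,0,0],0],
    [[0,0.454,-0.376],[0,0,0],0],
    [[0,0.7,-0.54],[0,0,0],0],
    [[0,0.955,-0.686],[0,0,0],0],
    [[0,1.22,-0.813],[0,0,0],0],
    [[0,1.495,-0.922],[0,0,0],0],
    [[0,1.776,-1.01],[0,0,0],0],
    [[0,2.063,-1.08],[0,0,0],0],
    [[0,2.353,-1.13],[0,0,0],0],
    [[0,2.647,-1.158],[0,0,0],0]
  ]
}}

```text
time_s: 6.6
eef_pos: [0.6743, 0.1456, 0.3304]
eef_rot: [-0.001, 0.6, 0.8, 0.0]
wrist_force: [-4.7, 4.1, 3.7]
opening: 0.111
```

Run:
```python
from h import *
rows([[.6886,.1487,.085]])
snap('side','d3')
```

```text
at [0.6743 0.1456 0.3304] [ 0.96   0.279 -0.   ] F [-4.7  4.1  3.7] t 6.6 0.11145143876857072
[-0.023, 0.244, 4.089] [0.0, 0.0, 0.0]
```

View pics/d3.png

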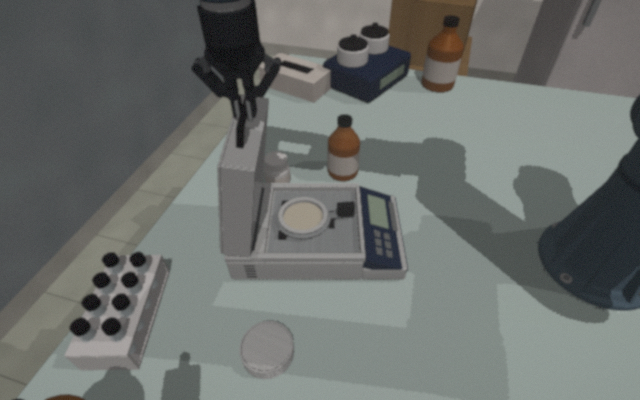

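The hood stands at about 1.39 rad. The pan is at (303, 216) and the lifter grip at (347, 210). Next I release the bar and rise clear.

{"op": "move_arm", "data": {
  "motion": [
    [[0,0,0],[0,0,0],36],
    [[0,0,0],[0,0,0],36],
    [[0,0,0],[0,0,0],36],
    [[0,0,-0.4],[0,0,0],36],
    [[0,0,-1.0],[0,0,0],36],
    [[0,-0.9,-1.3],[0,0,0],36],
    [[0,-1.8,-1.3],[0,0,-1],50],
    [[0,-2.6,-1.0],[0,0,-2],50],
    [[0,-3.0,-0.4],[0,0,-3],50],
    [[0,-3.0,0.4],[0,0,-4],50]
  ]
}}

```text
time_s: 7.9
eef_pos: [0.5012, 0.093, 0.3053]
eef_rot: [0.002, 0.356, 0.935, 0.001]
wrist_force: [0.2, -0.7, -1.2]
opening: 0.497
```

Run:
```python
from h import *
rows([[.49,.091,.235]],1.852)
```

```text
at [0.5012 0.093  0.3053] [0.665 0.747 0.003] F [ 0.2 -0.7 -1.2] t 7.9 0.49737805888270276
[0.122, -0.152, 1.17] [0.0, 0.03, -7.22]
```

{"op": "move_arm", "data": {
  "motion": [
    [[0.12,-0.15,0.3],[0,0,-1.3],50],
    [[0.12,-0.15,0.6],[0,0,-2.6],50],
    [[0.12,-0.15,0.9],[0,0,-3.9],50],
    [[0.12,-0.15,1.17],[0,0,-5.2],50],
    [[0.12,-0.15,1.17],[0,0,-6.5],50],
    [[0.12,-0.15,1.17],[0,0.03,-7.22],50],
    [[0.12,-0.15,1.17],[0,0.03,-7.22],50],
    [[0.12,-0.15,1.17],[0,0.03,-7.22],50]
  ]
}}

```text
time_s: 8.9
eef_pos: [0.4905, 0.0915, 0.2343]
eef_rot: [-0.002, -0.137, 0.991, 0.001]
wrist_force: [-0.6, -0.2, 0.0]
opening: 0.503
```

Run:
```python
from h import *
np.set_printoptions(precision=4,suppress=True)
rows([[.5139,.0978,.0925]],1.852)
im=snap('wrist','w2')
k=viewer.calibration('wrist'); print(np.array(k['extrinsics'])[:3,3])
for n in('lifter_grip','lifter','pan'):
    for x in spotter.outline_of('wrist',n)[:2]:
        u=np.array(x['centre'])*[640,400]; print(n,x['score'],u,x['region'].sum(),atz('wrist',*u,.0925 if n=='pan' else .1155))
for c in('scene','side'):
    snap(c)
    for n,z in(('pan',.0915),('lifter',.0835)):
        for x in spotter.outline_of(c,n)[:1]:
            u=np.array(x['centre'])*[640,400]; print(c,n,x['score'],u,atz(c,*u,z))
for P in([-.057,0,.1155],[.03,0,.092],[-.039,0,.1155],[-.075,0,.1155]): 
    w=R.from_euler('z',.281).apply(P)+[.5682,.1132,0]; print(P,w,proj('wrist',w))
```

```text
at [0.4905 0.0915 0.2343] [-0.271  0.962  0.002] F [-0.6 -0.2  0. ] t 8.9 0.5027099689318114
[-0.412, -0.009, 2.362] [0.01, -0.02, -0.05]
[0.4225 0.0711 0.3681]
lifter_grip 0.66 [318.784 240.6  ] 1560 [0.5295 0.0951 0.1155]
lifter 0.89 [314.368 240.72 ] 1712 [0.5306 0.0914 0.1155]
pan 0.71 [326.4 292. ] 6487 [0.5914 0.1198 0.0925]
scene pan 0.66 [371.328 211.92 ] [0.6172 0.1736 0.0915]
scene lifter 0.56 [334.72 184.08] [0.5122 0.0893 0.0835]
side pan 0.97 [301.696 213.8  ] [0.5996 0.1213 0.0915]
side lifter 0.37 [339.392 148.2  ] [ 0.5839 -0.1179  0.0835]
[-0.057, 0, 0.1155] [0.5134 0.0974 0.1155] [[326.1347 224.8764]]
[0.03, 0, 0.092] [0.597  0.1215 0.092 ] [[326.4398 296.8515]]
[-0.039, 0, 0.1155] [0.5307 0.1024 0.1155] [[326.2187 243.9571]]
[-0.075, 0, 0.1155] [0.4961 0.0924 0.1155] [[326.0476 205.0815]]
```

View pics/w2.png

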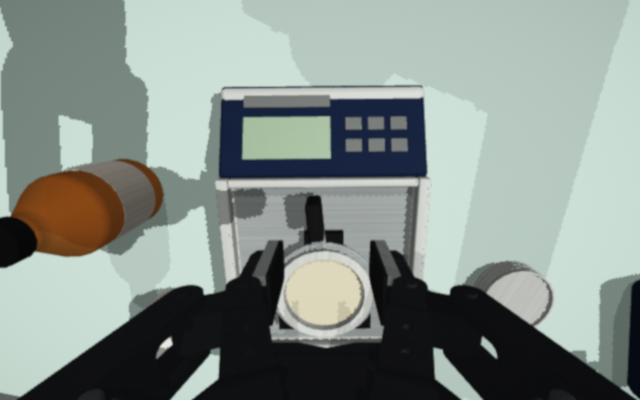

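Run:
```python
from h import *
im=cv2.imread('pics/w2.png')
cv2.imwrite('pics/w2c.png',cv2.resize(im[180:340,260:400],None,fx=5,fy=5,interpolation=cv2.INTER_NEAREST)[:600])
g=im.max(2)
for r in range(194,248,4):
    print(r,[int(v) for v in g[r,298:350]])
```

```text
194 [111, 103, 86, 80, 83, 87, 87, 86, 84, 79, 76, 75, 74, 76, 84, 104, 123, 123, 120, 120, 132, 141, 143, 146, 147, 149, 154, 152, 148, 146, 144, 145, 149, 150, 147, 146, 144, 146, 149, 150, 148, 146, 145, 145, 147, 149, 147, 145, 144, 144, 147, 149]
198 [98, 97, 97, 97, 98, 98, 97, 92, 75, 38, 17, 12, 11, 10, 10, 11, 11, 12, 11, 13, 14, 24, 64, 119, 158, 167, 167, 168, 168, 167, 167, 167, 167, 168, 167, 166, 165, 166, 166, 166, 167, 167, 166, 167, 167, 166, 166, 167, 167, 165, 166, 166]
202 [97, 97, 97, 97, 96, 97, 92, 75, 42, 18, 11, 11, 12, 13, 12, 12, 13, 12, 12, 12, 13, 14, 39, 98, 151, 165, 166, 167, 167, 165, 166, 166, 166, 166, 166, 166, 166, 166, 166, 166, 166, 166, 166, 167, 166, 167, 166, 166, 166, 166, 167, 166]
206 [96, 96, 95, 95, 95, 92, 77, 43, 20, 18, 20, 19, 20, 20, 20, 20, 20, 22, 20, 21, 20, 19, 26, 62, 117, 156, 165, 166, 165, 165, 165, 165, 165, 165, 165, 164, 165, 164, 165, 165, 166, 164, 165, 164, 165, 165, 165, 165, 165, 166, 165, 165]
210 [93, 93, 94, 94, 94, 92, 76, 44, 21, 19, 21, 20, 21, 21, 22, 22, 23, 22, 24, 24, 22, 21, 19, 43, 99, 150, 162, 163, 162,
[... 1548 characters left out ...]
 93, 75, 40, 21, 20, 18, 16, 15, 18, 20, 20, 21, 21, 21, 21, 21, 22, 23, 22, 22, 36, 76, 109, 93, 47, 23, 21, 21, 21, 21, 21, 21, 21, 21, 22, 21, 21, 21, 21, 23, 42, 101, 152, 165, 166, 165, 166, 165]
242 [109, 99, 98, 97, 94, 78, 47, 24, 22, 21, 22, 22, 33, 62, 94, 102, 104, 108, 113, 115, 114, 117, 125, 135, 147, 159, 160, 141, 107, 96, 97, 103, 107, 102, 85, 69, 57, 48, 43, 35, 28, 24, 23, 23, 44, 101, 153, 165, 166, 165, 166, 166]
246 [93, 94, 95, 103, 113, 124, 133, 144, 155, 160, 153, 148, 148, 155, 165, 168, 166, 158, 153, 151, 151, 150, 149, 149, 152, 168, 179, 170, 167, 166, 166, 166, 166, 166, 166, 166, 167, 167, 167, 167, 167, 166, 165, 160, 153, 148, 142, 136, 135, 142, 155, 160]
```

View pics/w2c.png

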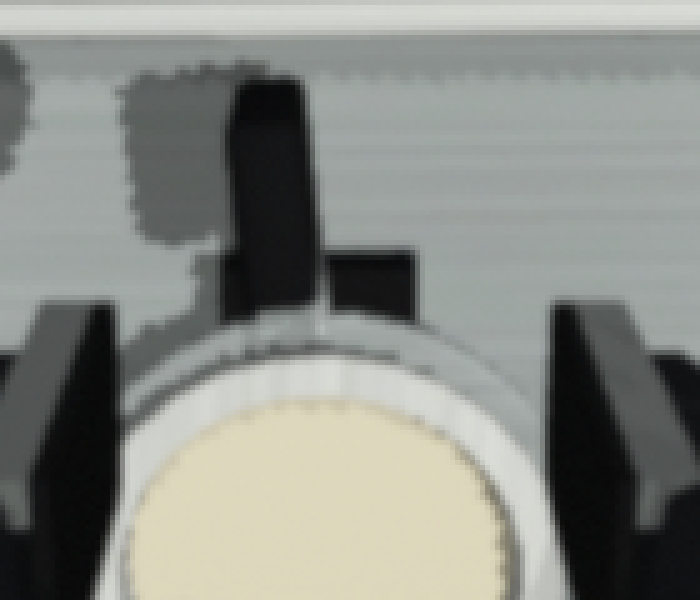

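Run:
```python
from h import *
a,b,c=[atz('wrist',u,v,.1155) for u,v in((312.9,204.5),(314.7,222.5),(316.4,241))]
print(a,b,c); d=c-a; print('yaw',np.arctan2(d[1],d[0]),np.linalg.norm(d))
p=atz('wrist',325,296,.092); print(p)
d=np.array([.597,.1215])-b[:2]; y=np.arctan2(d[1],d[0]); print('from seat',y,np.linalg.norm(d))
for h in(y+1.5708,):
  rows([[b[0],b[1],.145],[b[0],b[1],.0925]],h)
```

```text
[0.49870419 0.08145983 0.1155    ] [0.51402942 0.08723992 0.1155    ] [0.53036886 0.09326137 0.1155    ]
yaw 0.35675594959050955 0.03379242158610986
[0.59646879 0.11983502 0.092     ]
from seat 0.3915931048576392 0.08976564169738926
at [0.4905 0.0917 0.2342] [-0.273  0.962  0.002] F [ 0.  -0.3  1.2] t 9.4 0.5024344941708999
[-0.362, -0.182, 1.485] [0.02, -0.02, -0.82]
[-0.365, -0.183, 2.36] [0.02, -0.02, -0.82]
```

{"op": "move_arm", "data": {
  "motion": [
    [[-0.38,-0.18,0.4],[0.02,-0.02,-0.7],45],
    [[-0.38,-0.18,0.9],[0.02,-0.02,-0.7],45],
    [[-0.38,-0.18,1.4],[0.02,-0.02,-0.7],45],
    [[-0.38,-0.18,1.8],[0.02,-0.02,-0.7],45],
    [[-0.38,-0.18,2.1],[0.02,-0.02,-0.7],45],
    [[-0.38,-0.18,2.33],[0.02,-0.02,-0.7],45],
    [[-0.38,-0.18,2.33],[0.02,-0.02,-0.7],45],
    [[-0.38,-0.18,2.33],[0.02,-0.02,-0.7],45]
  ]
}}

```text
time_s: 10.4
eef_pos: [0.5155, 0.0876, 0.095]
eef_rot: [0.0, -0.186, 0.982, -0.001]
wrist_force: [0.7, -0.7, 0.0]
opening: 0.453
```

Run:
```python
from h import *
rows([[.515,.0876,.094]],.375+1.5708)
im=snap('wrist'); a=cv2.resize(im[150:350,200:440],None,fx=2,fy=2)
b=cv2.resize(snap('side')[130:290,200:440],None,fx=1.6667,fy=2.5)
cv2.imwrite('pics/g1.png',np.hstack([a,b[:400,:320]]))
```

```text
at [0.5155 0.0876 0.095 ] [-0.366  0.931 -0.001] F [ 0.7 -0.7  0. ] t 10.4 0.4527171271121282
[0.009, 0.003, 0.017] [-0.01, 0.0, -0.0]
```

View pics/g1.png

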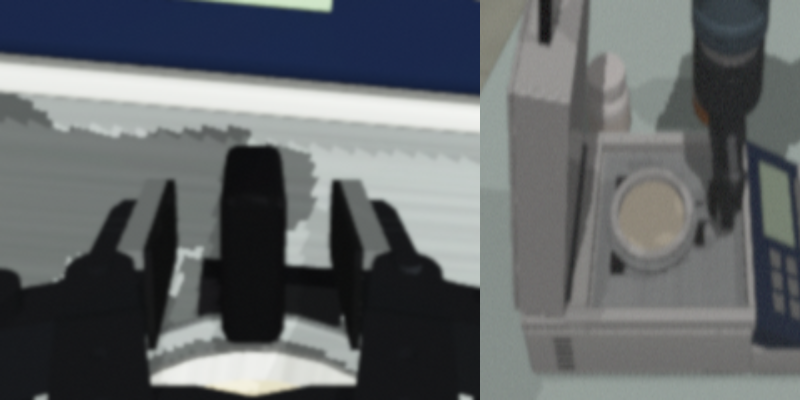

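The grip is centred between the pads (crop column 253 for both) and aligned. The hood is up and the pan is in place. I'll close the fingers.

{"op": "move_arm", "data": {
  "motion": [
    [[0,0,0],[0,0,0],0],
    [[0,0,0],[0,0,0],0],
    [[0,0,0],[0,0,0],0],
    [[0,0,0],[0,0,0],0],
    [[0,0,0],[0,0,0],0],
    [[0,0,0],[0,0,0],0]
  ]
}}

```text
time_s: 11.25
eef_pos: [0.5153, 0.0876, 0.0949]
eef_rot: [0.0, -0.186, 0.982, -0.001]
wrist_force: [-1.4, -0.1, 5.3]
opening: 0.151
```

{"op": "move_arm", "data": {
  "motion": [
    [[0,0,-0.03],[0,0,0],0],
    [[0,0,-0.06],[0,0,0],0],
    [[0,0,-0.1],[0,0,0],0],
    [[0,0,-0.15],[0,0,0],0],
    [[0,0,-0.2],[0,0,0],0],
    [[0,0,-0.25],[0,0,0],0],
    [[0,0,-0.3],[0,0,0],0],
    [[0,0,-0.35],[0,0,0],0],
    [[0,0,-0.35],[0,0,0],0]
  ]
}}

```text
time_s: 12.38
eef_pos: [0.5151, 0.0877, 0.1156]
eef_rot: [0.0, -0.186, 0.982, -0.0]
wrist_force: [0.8, 0.3, -1.5]
opening: 0.154
```

Run:
```python
from h import *
rows([[.515,.0876,.215]],.375+1.5708)
im=snap('wrist'); a=cv2.resize(im[200:400,200:440],None,fx=2,fy=2)
b=cv2.resize(snap('side')[130:290,230:410],None,fx=1.7778,fy=2.5)
cv2.imwrite('pics/g2.png',np.hstack([a,b[:400,:320]]))
```

```text
at [0.5151 0.0877 0.1156] [-0.366  0.931 -0.001] F [ 0.8  0.3 -1.5] t 12.375 0.15383316980462194
[0.002, -0.002, -1.656] [-0.01, -0.0, -0.0]
```

View pics/g2.png

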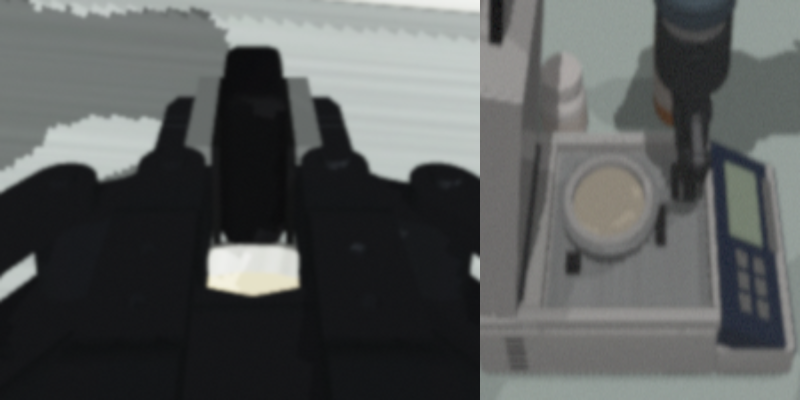

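The pan sits level in the ring and rises with the lifter. I'll raise it further and draw it slightly away from the hood.

{"op": "move_arm", "data": {
  "motion": [
    [[0,0,-0.08],[0,0,0],0],
    [[0,0,-0.2],[0,0,0],0],
    [[0.03,0,-0.35],[0,0,0],0],
    [[0.08,0,-0.53],[0,0,0],0],
    [[0.15,0,-0.73],[0,0,0],0],
    [[0.23,0,-0.95],[0,0,0],0],
    [[0.31,0,-1.17],[0,0,0],0],
    [[0.38,0,-1.38],[0,0,0],0],
    [[0.44,0,-1.55],[0,0,0],0],
    [[0.48,0,-1.66],[0,0,0],0]
  ]
}}

```text
time_s: 13.72
eef_pos: [0.4881, 0.0771, 0.2157]
eef_rot: [0.0, -0.186, 0.983, -0.0]
wrist_force: [0.2, -0.1, -1.8]
opening: 0.154
```

{"op": "move_arm", "data": {
  "motion": [
    [[0.01,0,-0.04],[0,0,0],0],
    [[0.01,0,-0.05],[0,0,0],0],
    [[0.01,0,-0.05],[0,0,0],0],
    [[0.01,0,-0.05],[0,0,0],0],
    [[0.01,0,-0.05],[0,0,0],0],
    [[0.01,0,-0.05],[0,0,0],0]
  ]
}}

```text
time_s: 14.48
eef_pos: [0.4875, 0.077, 0.2178]
eef_rot: [-0.0, -0.186, 0.982, -0.0]
wrist_force: [0.0, -0.1, -1.2]
opening: 0.151
```

Run:
```python
from h import *
rows([[.515,.0876,.215]],.375+1.5708); print(monitor.get_obs()['dq'].round(3))
im=snap('scene'); a=cv2.resize(im[110:290,230:430],(444,400))
b=cv2.resize(snap('side')[100:290,220:390],(356,400))
cv2.imwrite('pics/g3.png',np.hstack([a,b]))
```

```text
at [0.4875 0.077  0.2178] [-0.366  0.931 -0.001] F [ 0.  -0.1 -1.2] t 14.475 0.15092728588071022
[-0.491, -0.003, 0.046] [-0.0, -0.01, -0.0]
[ 0.    -0.003 -0.001 -0.     0.001 -0.001]
```

View pics/g3.png

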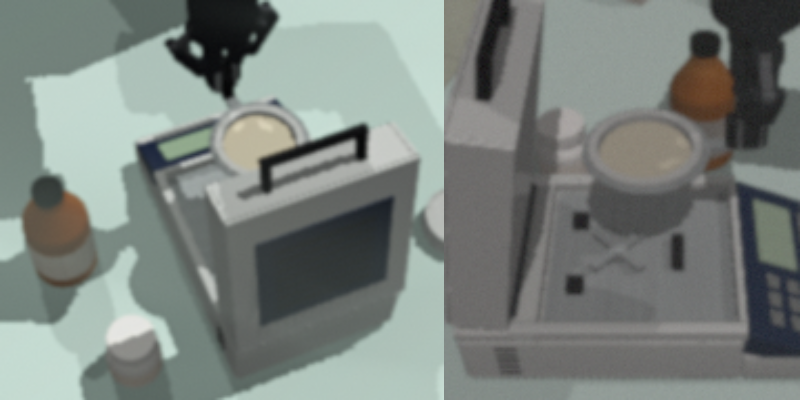

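The pan lies level in the ring, well above the empty cross support. The hood stands upright, and the bottle and jar are in place.

```bash
python3 -c "
from h import *
print(workorder.hand_in())"
```

```text
the job is handed in; nothing more can be done
None
```

The job is done and handed in at about 14.5 s of the 56 s allowed. I swung the hood up by its bar to about 1.39 rad, gripped the lifter, then raised the lifter with the pan and drew it back about 3 cm, clear of the hood.

**Last checks before handing in:**
- **Height:** the tool rose about 123 mm from the grasp, which puts the lifter near z = 0.204 m and the pan near 0.20 m. I worked this out from the tool's rise and did not measure it directly.
- **Grip and stillness:** the fingers held the grip at an opening of 0.151, with joint speeds close to zero.
- **Pan, hood and surroundings:** in the last pictures the pan lay level in the ring above the empty support, the hood stood open, and the bottle and jar were in place. Only the edge of the pan stack showed in that picture, but the arm never went near it.

**Disagreements on the way:**
- **Lifter angle:** the lifter lay turned about 0.1 rad from the analyser's axis, so I corrected the grasp from the wrist picture.
- **Network results:** the networks gave some wrong positions for the lifter and pan in the scene and side views, and I did not use them.
- **Bar opening:** the fingers stopped at 0.11 on the bar, a little less than its 12 mm diameter suggests, but the hood followed normally.

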